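# Set and lock the depth gauge in a leather-box mould

### The arm

A 7-joint arm with a two-finger parallel gripper is mounted at the origin on the work surface. World frame = base frame: x ahead of the robot, y to its left, z up, the work surface at z = 0. Lengths are in m, angles in rad, forces in N, time in s.
With the tool pointing down it reaches from about 0.425 to 1.025 m from the base axis. Payload 9.4 kg.
Tool frame: the origin (TCP) lies midway between the tips of the shut fingers; the grasp point (between the pads) lies 19 mm behind it (ctrl.grip_point_offset is the distance from the TCP to the grasp point, in m); z points along the fingers, y is the line along which they close (so a half turn about z gives the same grasp; the last joint's range is limited). The gripper opens to 85 mm and grips with 20 to 120 N. Pads are 22 mm wide; open, the fingers measure 114 mm over their backs; the gripper's body (76 mm by 85 mm) begins 54 mm behind the grasp point. The pads swing forward as they close: fully open they stand 13 mm farther back than shut.
Start: joints at [1.124, 0.599, -0.003, 1.599, 0.002, 0.943, -0.08], TCP at [0.262, -0.676, 0.231] pointing down, gripper open.
Joint ranges: [-2.57, 2.57], [-0.35, 1.97], [-1.29, 1.29], [0.11, 2.56], [-1.05, 4.19], [0.11, 1.86], [-2.63, 2.63]. Speed limits (rad/s): [2.22, 2.22, 3.01, 3.01, 3.14, 3.14, 3.14].

### API

Orientations are given as a unit quaternion [x, y, z, w].
In Python, from station import ctrl gives the robot as it stands. The module is installed in compiled form; this text tells all that it offers.
- The arm moves only by the shell command python3 -m jog 'ROWS'. ROWS is a JSON object of lists of equal length, an entry for each row: "claw": the opening, from 0 (shut) to 1 (fully open); "linear": the shift along the tool's x, y, z in cm, a list of three; "turn": the turn about the tool's z in degrees. A call has 1 to 12 rows; each row is the pose to reach, as a shift and turn from the pose commanded when the call began, along the tool's axes at that moment; what a row does not reach only later rows make up. A row lasts 1/10 s, in which the tool goes at most 50 mm and 8.59 degrees, less where a joint would pass 70% of its speed; a pose out of reach is approached as far as the arm can. A call with a gripper value outside its range is refused whole. The fingers move at their own pace and stop on an object; the grip force is fixed at half the most. Time passes only in rows, so rows that repeat a pose let the fingers close. It gives the time, the measured TCP pose, the force, the opening and the grip force at its end, in the units of the state.
- ctrl.sense(): the state, without advancing time (a new reading comes with each control period).
- ctrl.read_camera(name): name is "side" or "top" or "wrist"; returns a dict with "frame" (400x640x3 uint8, blue, green, red), "z_map" (400x640 float32, m along the optical axis (not along the pixel's ray), 0 where there is no reading), "fx", "fy", "cx", "cy" (pixels), "distortion" ([k1, k2, p1, p2, k3] as OpenCV has them; the pictures are not rectified), "pose" (4x4, takes a point from camera to world coordinates). Camera axes: x right, y up, looking along -z (the intrinsics and any distortion apply to the point x, -y, -z); pixel columns grow to the right and rows downward; lengths in m; the calibration is good to about 2 mm. A picture is of the moment at which its call begins.
- ctrl.close_job(): hands the job in; it is judged then, once.
The state is a dict: "time": time; "qpos": joint angles; "dq": joint speeds; "effort": joint torques, N m; "eef_pos": TCP position; "eef_rot": TCP orientation; "force": force on the tool from outside, world axes, zero at the start; "moment": the same for the moment, N m; "gripper_width": opening from 0.0 (shut) to 1.0 (fully open); "finger_force": force on a finger pad.
Only numpy, scipy, OpenCV 4.12 (cv2) and the standard library are available. Lean on these libraries where they do the work, as an engineer would, in place of code of your own. Each camera call takes 0.05 s, during which the arm holds its last target. There are 200 camera calls.

### The job

Take the depth gauge by its red knob and lower the probe until its sprung brass foot rests gently on the bottom of the wooden mould's cavity, its spring pushed in about halfway and never hard to its end. Holding it at that height, turn the knob clockwise (seen from above) to its stop to lock the slide, then let go so that the probe stays locked with its foot on the bottom. Leave the glue pot, the folding stick, the red tray and the brass die where they lie.

Things in the scene. Friction and masses are not known exactly. Their poses are not given: they have to be found in the camera images.
- stand: Depth gauge stand, fixed to the bench. Origin on the bench, directly below the probe's axis; z up. Grey base plate 150 mm (own x) by 190 mm (own y, from -75 to +115) and 16 mm thick; steel column of 22 mm diameter at own y +85; a dark arm leads from it to the dark sleeve (34 mm diameter, 125 to 155 mm above the bench) in which the vertical probe slides. Only probe and knob rise higher.
- mould_rim (a point): Middle of the open top of the wooden mould fixed on the base plate: the block is 90 by 80 by 50 mm, its rim 66 mm above the bench, its rectangular cavity 56 by 50 mm. The cavity's white bottom lies anywhere from 12 to 38 mm below the rim; this depth differs every time and is not measured.
- knob_grip (a point): On the probe's axis in the upright red bar knob on its top, 46 (own x) by 14 (own y) by 30 mm high; 12 mm below the bar's top, 251 mm above the bench at the start. z up; goes down with the probe, turns with the knob. From the bar's underside to the sleeve's top: 78 mm at the start, 22 mm fully down; only the 10 mm rod and an 18 mm collar stand there.
- probe (a joint): How far the probe is lowered, 0 (raised, as at the start) to 0.056 m. A return spring pulls it back up with about 1.2 N at the top, growing to about 3 N at the bottom, plus 0.3 N friction: let go unlocked, it rises. At 0 the foot's underside is 6 mm above the mould's rim, so the foot meets the bottom at 0.018 to 0.044.
- knob (a joint): Lock: angle of the knob relative to the stand, rad; 0 is open, it grows turning clockwise from above up to the stop at 1.3. The bar lies along the stand's x at 0. Starts between 0 and 0.2. It turns freely to about 0.7, then stiffens (up to about 0.5 N m) as the brake wedges in the sleeve, and from about 1.1 the probe is locked against up and down forces of some 15 N and the knob stays by itself.
- foot: Brass foot at the lower end of the probe, 14 mm diameter; origin at the middle of its underside; z up. It is sprung: 0.5 N preload, then 1 N per mm over 10 mm of travel, after which it is hard. It does not turn with the knob.
- mould: The wooden mould with its white bottom, fixed on the stand; origin at the middle of its underside, 16 mm above the bench; axes as the stand's.
- glue_pot: Loose white round glue pot, 84 mm across, 55 mm high; origin at the middle of its underside. Leave alone.
- folder: Loose flat wooden folding stick, 150 by 20 by 6 mm, long along its x; origin at the middle of its underside. Leave alone.
- red_tray: Loose red open tray, 75 by 100 by 28 mm; origin at the middle of its underside. Leave alone.
- die: Loose brass stamping die, 50 by 40 mm, 24 mm high; origin at the middle of its underside. Leave alone.

How it is judged:
By the outcome, as a careful person would: the job done as asked, in the order asked, and still so for the second after the job is handed in, with the robot touching nothing.
It also fails if it takes over 50 s, if anything falls off the work surface, if the arm or the gripper's body presses on something with over 40 N, if the wrist force passes 120 N, or if a joint passes its speed limit or range.

## Working session

There is one attempt and no reset: what is moved stays moved. The work goes in short steps, Python scripts to look and compute and a shell command to move; the robot and the scene stay as the last step left them, time stands still between calls to the robot, and variables do not carry over. Pictures are saved under pics/ and viewed, at most 10 in all, crops included, and the job is handed in when it is done.

```bash
mkdir -p pics; cat > h.py <<'E'
import numpy as np, cv2
from station import ctrl
def shot(n,tag):
    c=ctrl.read_camera(n); cv2.imwrite(f'pics/{tag}.png',c['frame']); np.save(f'/tmp/{tag}.npy',c,allow_pickle=True); return c
def load(tag): return np.load(f'/tmp/{tag}.npy',allow_pickle=True).item()
def pt(c,u,v,z=None):
    K=np.array([[c['fx'],0,c['cx']],[0,c['fy'],c['cy']],[0,0,1]])
    x,y=cv2.undistortPoints(np.array([[[u,v]]],float),K,np.array(c['distortion'],float))[0,0]
    P=np.array(c['pose']); d=P[:3,:3]@np.array([x,-y,-1]);o=P[:3,3]
    if z is None:
        s=c['z_map'][int(round(v)),int(round(u))]
    else: s=(z-o[2])/d[2]
    return o+s*d
E
python3 - <<'E'
from h import *
a=shot('top','top1');b=shot('side','side1')
s=ctrl.sense();print(s['time'],s['eef_pos'],s['eef_rot'],s['force'],s['gripper_width'])
print(a['pose'],b['pose'])
E
```

```text
0.1 [ 0.26185578 -0.67560597  0.23052272] [ 9.82950160e-01  1.83870907e-01 -1.85491347e-04 -6.62359014e-04] [ 0.56354127 -0.86605089 -0.35531314] 1.0021476892721217
[[ 0.01873957  0.9813452  -0.19133852  0.35982818]
 [-0.99978763  0.02003384  0.00483187 -0.01249022]
 [ 0.00857498  0.19120734  0.98151221  1.24026402]
 [ 0.          0.          0.          1.        ]] [[ 0.79375369  0.45541278 -0.4031802   0.22925048]
 [-0.60814735  0.60575179 -0.51305123 -0.48062251]
 [ 0.01057704  0.65242928  0.7577758   0.84630288]
 [ 0.          0.          0.          1.        ]]
```

View pics/top1.png

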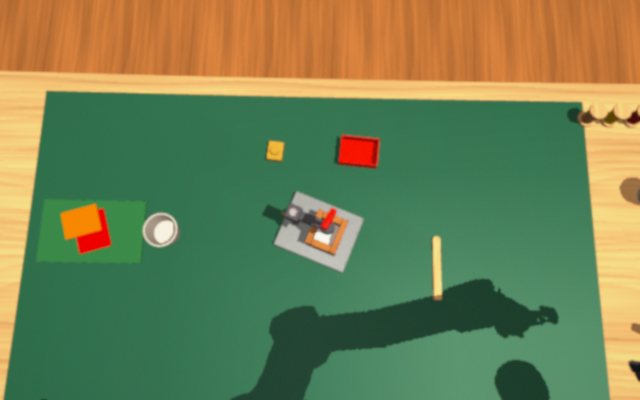

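View pics/side1.png

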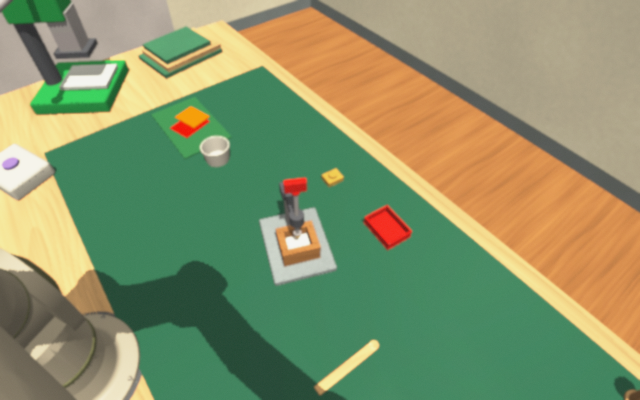

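The top view shows the stand's base plate with corners near (297,192), (363,216), (344,271) and (275,243), the red knob near (329,218), and the column at (292,212). In the side view the knob is near (294,186). I'll enlarge both.

```bash
python3 - <<'E'
from h import *
a=load('top1');b=load('side1')
A=cv2.resize(a['frame'][180:280,265:375],None,fx=5,fy=5,interpolation=cv2.INTER_CUBIC)
B=cv2.resize(b['frame'][170:290,250:345],None,fx=5,fy=5,interpolation=cv2.INTER_CUBIC)[:500]
cv2.imwrite('pics/c1.png',A)
C=[pt(a,u,v,.016) for u,v in [(297,192),(363,216),(344,271),(275,243)]]
print(np.round(C,3))
for n,c,w in (('top',a,(265,180,375,280)),('side',b,(270,170,320,200))):
    f=c['frame'].astype(int); m=((f[...,2]>140)&(f[...,1]<60)&(f[...,0]<60))
    mm=np.zeros_like(m);mm[w[1]:w[3],w[0]:w[2]]=1;m&=mm
    v,u=np.nonzero(m); P=np.array([pt(c,x,y) for x,y in zip(u,v)])
    print(n,len(u),u.mean(),v.mean(),np.round(np.median(P,0),4),'zmax',np.percentile(P[:,2],[5,50,95]))
    t=P[P[:,2]>.255]
    if len(t)>5:
        print(len(t),t.mean(0)); w_,V=np.linalg.eigh(np.cov(t[:,:2].T)); print(V[:,1],np.sqrt(w_)*np.sqrt(12))
E
```

```text
[[ 0.629  0.038  0.016]
 [ 0.57  -0.133  0.016]
 [ 0.429 -0.085  0.016]
 [ 0.496  0.09   0.016]]
top 131 327.67175572519085 219.793893129771 [ 0.5176 -0.0368  0.2626] zmax [0.25537307 0.26261171 0.26495502]
125 [ 0.51704093 -0.03633202  0.27030845]
[-0.95825935  0.28590037] [0.0166973  0.06403474]
side 264 294.7916666666667 186.0530303030303 [ 0.5186 -0.0417  0.2524] zmax [0.2336677  0.25236851 0.26307093]
113 [ 0.5193186  -0.04044491  0.26065818]
[-0.88165012  0.47190367] [0.00845911 0.04117541]
```

View pics/c1.png

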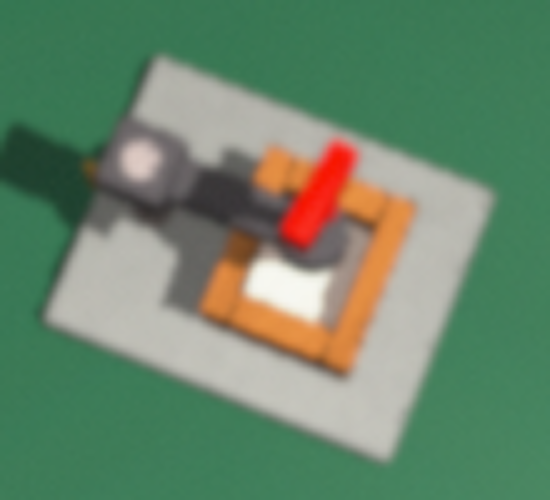

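The crop confirms it: the bar's centre is near full-image pixel (329,218) and its ends point about 26° clockwise of world x. The stand's x axis lies at about −19°, so the knob is at roughly 0.12 rad. The stand origin is about (0.522, −0.040). I'll move towards a hover.

```bash
python3 -m jog '{"claw":[1,1,1,1,1,1,1,1,1,1,1,1],"linear":[[3,-3.2,-1],[6,-6.4,-2],[9,-9.6,-3],[12,-12.8,-4],[15,-16,-5],[18,-19.2,-6],[21,-22.4,-7],[24,-25.6,-8],[27,-28.8,-9],[30,-32,-10],[33,-35.2,-11],[36,-38,-12]],"turn":[-8,-16,-24,-32,-40,-48,-56,-64,-72,-80,-88,-96]}'
cat >> h.py <<'E'
from scipy.spatial.transform import Rotation as Ro
def rel(p,yang=None):
    s=ctrl.sense();R=Ro.from_quat(s['eef_rot']).as_matrix()
    d=R.T@(np.array(p)-s['eef_pos'])*100
    ya=np.degrees(np.arctan2(R[1,1],R[0,1]))
    print('t',s['time'],'eef',np.round(s['eef_pos'],4),'yang',round(ya,1),'F',np.round(s['force'],2),'w',s['gripper_width'],'q7',s['qpos'][6])
    print('shift cm',np.round(d,2),'turn',None if yang is None else round(-(yang-ya),1))
E
python3 -c "
from h import *
rel([.521,-.040,.36],65)"
```

```text
time: 1.3
eef_pos: [0.4603, -0.1895, 0.3517]
eef_rot: [0.518, 0.855, -0.0, -0.0]
force: [1.1, 0.2, 0.2]
gripper_width: 0.995
finger_force: 0.0
t 1.3 eef [ 0.4603 -0.1895  0.3517] yang 27.5 F [1.12 0.2  0.18] w 0.9947770808597625 q7 0.5886418893138236
shift cm [10.45 12.29 -0.84] turn -37.5
```

```bash
python3 -m jog '{"claw":[1,1,1,1,1,1,1],"linear":[[2.6,3,-0.2],[5.2,6,-0.4],[7.8,9,-0.6],[10.4,12.3,-0.8],[10.4,12.3,-0.8],[10.4,12.3,-0.8],[10.4,12.3,-0.8]],"turn":[-8,-16,-24,-32,-37.5,-37.5,-37.5]}'
python3 - <<'E'
from h import *
rel([.521,-.040,.36],65)
c=shot('wrist','w1')
f=c['frame'].astype(int); m=((f[...,2]>120)&(f[...,1]<60)&(f[...,0]<60))
v,u=np.nonzero(m); print(len(u),u.min(),u.max(),v.min(),v.max())
P=np.array([pt(c,x,y) for x,y in zip(u,v)]);t=P[(P[:,2]>.255)&(P[:,2]<.275)&(np.hypot(P[:,0]-.52,P[:,1]+.04)<.05)]
print(len(t))
if len(t)>20:
    r=cv2.minAreaRect(t[:,:2].astype(np.float32)*1000);print(r,t.mean(0))
E
```

```text
time: 2.0
eef_pos: [0.5218, -0.0437, 0.3588]
eef_rot: [0.221, 0.975, -0.0, -0.0]
force: [0.2, 0.3, -0.3]
gripper_width: 1.0
finger_force: 0.0
t 2.0 eef [ 0.5218 -0.0437  0.3588] yang 64.5 F [ 0.15  0.26 -0.28] w 0.999631459412869 q7 0.8433098799846384
shift cm [ 0.24  0.3  -0.12] turn -0.5
2412 300 356 169 296
579
((521.8519287109375, -36.56219482421875), (13.069732666015625, 43.144920349121094), 59.32773971557617) [ 0.52122414 -0.03595262  0.26440765]
```

View pics/w1.png

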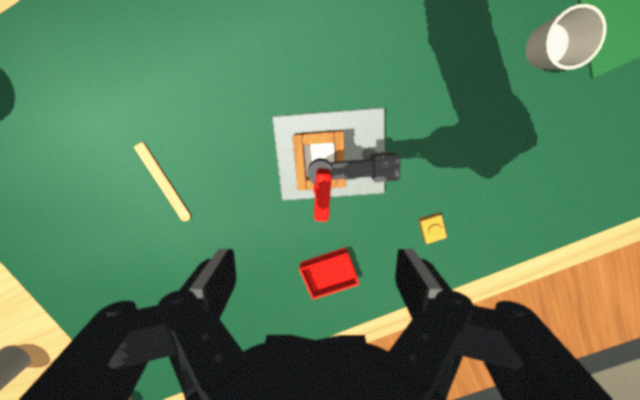

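The wrist view shows the bar at (322,195) running almost straight up and down the picture, so it lines up with the tool's x axis. The sleeve is at (320,168) and the plate is turned about −4° in the picture. I'll enlarge it to check the angle.

```bash
python3 - <<'E'
from h import *
c=load('w1')
cv2.imwrite('pics/c2.png',cv2.resize(c['frame'][100:230,265:405],None,fx=4.5,fy=4.5,interpolation=cv2.INTER_CUBIC))
f=c['frame'][165:225,310:335].astype(int); m=((f[...,2]>120)&(f[...,1]<60)&(f[...,0]<60))
for r in range(0,60,4):
    x=np.nonzero(m[r])[0]
    if len(x): print(r+165,x.min()+310,x.max()+310,f[r,x,2].mean().round(), end=' | ')
print()
C=[pt(c,u,v,.016) for u,v in [(274,117),(384,108),(386,192),(283,200)]];print(np.round(C,4),np.mean(C,0))
E
```

```text
169 318 318 122.0 | 173 317 329 166.0 | 177 317 330 247.0 | 181 317 329 223.0 | 185 315 329 195.0 | 189 315 328 189.0 | 193 316 328 183.0 | 197 316 328 183.0 | 201 316 328 185.0 | 205 316 328 193.0 | 209 316 327 248.0 | 213 315 327 253.0 | 217 316 327 252.0 | 
[[ 0.4295 -0.0765  0.016 ]
 [ 0.4965  0.0969  0.016 ]
 [ 0.6349  0.0466  0.016 ]
 [ 0.5669 -0.1311  0.016 ]] [ 0.53194266 -0.01602527  0.016     ]
```

View pics/c2.png

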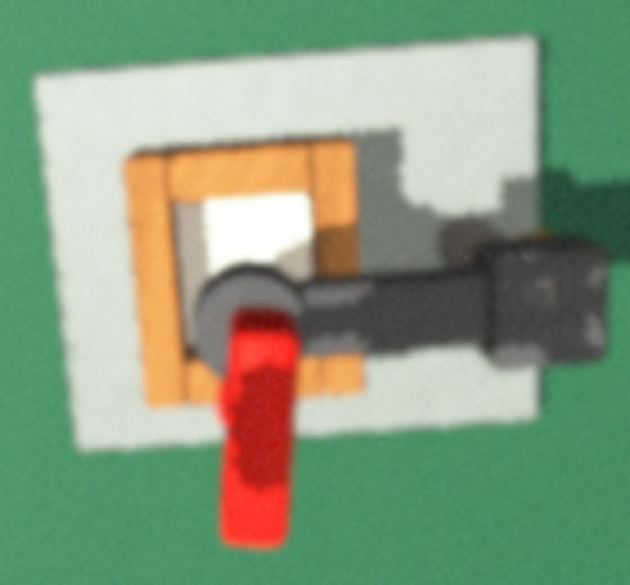

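The crop shows the bar's top face running from about (266,325) at its upper end to (255,543) at its lower end. The tilt is about 3° against the tool's x axis.

```bash
python3 - <<'E'
from h import *
c=load('w1')
q=[pt(c,265+x/4.5,100+y/4.5,.263)[:2] for x,y in [(235,325),(298,330),(288,547),(222,541)]]
q=np.array(q);a=(q[0]+q[1])/2;b=(q[2]+q[3])/2;d=b-a
print(q.mean(0),np.linalg.norm(d),np.linalg.norm(q[0]-q[1]),'bar ang',np.degrees(np.arctan2(d[1],d[0])))
P=np.array([pt(c,u,v,.016)[:2] for u,v in [(274,117),(384,108),(386,192),(283,200)]])
for i,j in((0,1),(3,2)): e=P[j]-P[i];print('own y',np.degrees(np.arctan2(e[1],e[0])),np.linalg.norm(e))
for i,j in((0,3),(1,2)): e=P[j]-P[i];print('own x',np.degrees(np.arctan2(e[1],e[0])),np.linalg.norm(e))
E
```

```text
[ 0.52326142 -0.03623827] 0.045833916883629484 0.01245777745058965 bar ang -28.031973432073208
own y 68.8846931805939 0.18591146307946155
own y 69.04309124954602 0.19034131077228222
own x -21.66662777501339 0.1478069010352925
own x -19.945661381023058 0.14730454021904618
```

```bash
python3 -m jog '{"claw":[1,1,1,1],"linear":[[0.2,0.4,2],[0.2,0.4,4.5],[0.2,0.4,6],[0.2,0.4,6]],"turn":[2.5,2.5,2.5,2.5]}'
python3 -c "
from h import *
rel([.5225,-.037,.232],62)"
```

```text
time: 2.45
eef_pos: [0.5208, -0.0397, 0.2975]
eef_rot: [0.242, 0.97, -0.001, -0.002]
force: [1.3, -0.1, 0.3]
gripper_width: 0.999
finger_force: 0.0
t 2.45 eef [ 0.5208 -0.0397  0.2975] yang 62.0 F [ 1.29 -0.07  0.31] w 0.9993475046315438 q7 0.7338265474019142
shift cm [-0.04  0.33  6.55] turn -0.0
```

```bash
python3 -m jog '{"claw":[1,1,1,1,1],"linear":[[0,0.3,2],[0,0.3,4],[0,0.3,6],[0,0.3,6.6],[0,0.3,6.6]],"turn":[0,0,0,0,0]}'
python3 - <<'E'
from h import *
rel([.5225,-.037,.232],62)
c=shot('wrist','w2')
E
```

```text
time: 2.95
eef_pos: [0.5235, -0.0362, 0.2334]
eef_rot: [0.241, 0.971, -0.0, -0.0]
force: [-0.4, -0.5, -0.6]
gripper_width: 1.003
finger_force: 0.0
t 2.95 eef [ 0.5235 -0.0362  0.2334] yang 62.1 F [-0.35 -0.52 -0.57] w 1.0025358165283773 q7 0.6478168645315636
shift cm [ 0.05 -0.12  0.14] turn 0.1
```

View pics/w2.png

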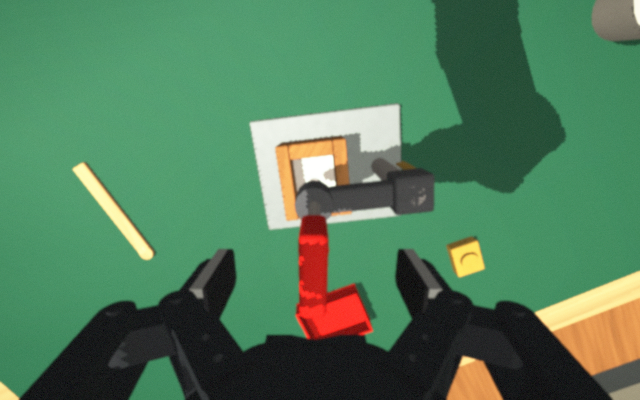

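The bar at (313,260) stands between the fingers, whose midline is at about u=316, so it's centred within 2 mm. I'll close on it.

```bash
python3 -m jog '{"claw":[0.5,0.4,0.3,0,0,0,0,0,0,0],"linear":[[0,-0.1,0.1],[0,-0.1,0.1],[0,-0.1,0.1],[0,-0.1,0.1],[0,-0.1,0.1],[0,-0.1,0.1],[0,-0.1,0.1],[0,-0.1,0.1],[0,-0.1,0.1],[0,-0.1,0.1]],"turn":[0,0,0,0,0,0,0,0,0,0]}'
python3 -c "
from h import *
s=ctrl.sense();print(s['force'],s['moment'],s['gripper_width'],s['finger_force'])"
```

```text
time: 4.0
eef_pos: [0.5229, -0.037, 0.2322]
eef_rot: [0.24, 0.971, -0.0, -0.0]
force: [-0.9, -5.3, 1.4]
gripper_width: 0.152
finger_force: 79.2
[-0.86844811 -5.31047725  1.39621153] [-0.93128126  0.29866719  0.03676203] 0.1521946969576225 79.19429764151573
```

Gripped, with the opening at 0.152. I'll estimate the cavity depth from the depth maps already saved, and lower the first 14 mm, which is safe.

```bash
python3 - <<'E'
from h import *
for t,W,B in (('w1',[(322,150),(316,148),(328,147)],[(299,160),(320,139),(340,140)]),('w2',[(318,165),(310,165),(325,163)],[(287,190),(312,148)]),('top1',[(265+57,180+58),(265+53,180+57)],[(265+44,180+59),(265+74,180+57)])):
    c=load(t);print(t,[round(float(pt(c,*p)[2]),4) for p in W],[round(float(pt(c,*p)[2]),4) for p in B])
E
python3 -m jog '{"claw":[0,0,0,0,0,0,0,0],"linear":[[0,-0.05,0.2],[0,-0.05,0.4],[0,-0.05,0.7],[0,-0.05,1.0],[0,-0.05,1.2],[0,-0.05,1.4],[0,-0.05,1.4],[0,-0.05,1.4]],"turn":[0,0,0,0,0,0,0,0]}'
```

```text
w1 [0.0398, 0.0397, 0.0391] [0.0672, 0.0681, 0.0676]
w2 [0.04, 0.0399, 0.0402] [0.3777, 0.0679]
top1 [0.0391, 0.0348] [0.0681, 0.059]
time: 4.8
eef_pos: [0.5229, -0.0371, 0.2182]
eef_rot: [0.24, 0.971, -0.0, -0.0]
force: [-0.0, -3.5, 1.8]
gripper_width: 0.152
finger_force: 79.1
```

The depth maps put the bottom about 28 mm below the rim. That means contact at about 34 mm of travel and half compression at about 39 mm. I'll lower to 31 mm, then feel for contact.

```bash
python3 -m jog '{"claw":[0,0,0,0,0,0,0,0],"linear":[[0,0,0.3],[0,0,0.6],[0,0,0.9],[0,0,1.2],[0,0,1.4],[0,0,1.6],[0,0,1.7],[0,0,1.7]],"turn":[0,0,0,0,0,0,0,0]}'
for i in 1 2 3 4 5 6; do python3 -m jog '{"claw":[0,0,0],"linear":[[0,0,0.1],[0,0,0.1],[0,0,0.1]],"turn":[0,0,0]}' | grep -E "pos|^force"; python3 -c "
from h import *
l=[]
for i in range(2): ctrl.read_camera('side'); l.append(ctrl.sense()['force'][2])
print(np.round(l,2))"; done
```

```text
time: 5.6
eef_pos: [0.5229, -0.037, 0.2011]
eef_rot: [0.24, 0.971, 0.0, -0.0]
force: [-0.8, -3.7, 0.9]
gripper_width: 0.15
finger_force: 79.2
eef_pos: [0.5229, -0.037, 0.2003]
force: [0.1, -3.7, 2.2]
[1.38 1.76]
eef_pos: [0.5229, -0.0371, 0.1992]
force: [0.4, -3.7, 1.2]
[1.52 1.83]
eef_pos: [0.5228, -0.037, 0.1983]
force: [-0.3, -4.5, 3.5]
[2.32 3.62]
eef_pos: [0.5229, -0.037, 0.1973]
force: [-0.4, -3.9, 5.1]
[4.26 4.4 ]
eef_pos: [0.5229, -0.0371, 0.1963]
force: [-1.0, -4.2, 5.7]
[6.06 3.85]
eef_pos: [0.5229, -0.0371, 0.1954]
force: [-1.0, -4.2, 6.8]
[6.67 5.69]
```

Contact comes at TCP z ≈ 0.1992, so half compression is at about 0.1942. I'll lower 1.2 mm more, then turn clockwise.

```bash
python3 -m jog '{"claw":[0,0,0],"linear":[[0,0,0.1],[0,0,0.12],[0,0,0.12]],"turn":[0,0,0]}'
python3 -m jog '{"claw":[0,0,0,0,0,0,0,0,0,0],"linear":[[0,0,0],[0,0,0],[0,0,0],[0,0,0],[0,0,0],[0,0,0],[0,0,0],[0,0,0],[0,0,0],[0,0,0]],"turn":[4,8,12,16,20,24,28,32,32,32]}'
python3 -c "
from h import *
s=ctrl.sense();rel(s['eef_pos']);print(s['moment'])"
```

```text
time: 8.3
eef_pos: [0.5229, -0.037, 0.1943]
eef_rot: [0.24, 0.971, -0.0, 0.0]
force: [-0.9, -4.4, 6.4]
gripper_width: 0.15
finger_force: 80.0
time: 9.3
eef_pos: [0.5227, -0.0373, 0.1943]
eef_rot: [0.499, 0.867, -0.0, 0.0]
force: [-3.0, -5.0, 7.8]
gripper_width: 0.153
finger_force: 80.2
t 9.3 eef [ 0.5227 -0.0373  0.1943] yang 30.2 F [-3.04 -5.02  7.84] w 0.1532550724237018 q7 0.14548273392553515
shift cm [0. 0. 0.] turn None
[-0.96733896  0.31634487 -0.0605885 ]
```

```bash
python3 -m jog '{"claw":[0,0,0,0,0,0,0,0,0,0],"linear":[[0,0,0],[0,0,0],[0,0,0],[0,0,0],[0,0,0],[0,0,0],[0,0,0],[0,0,0],[0,0,0],[0,0,0]],"turn":[4,8,12,16,20,24,28,31,31,31]}'
python3 -c "
from h import *
s=ctrl.sense();rel(s['eef_pos']);print(s['moment'])"
```

```text
time: 10.3
eef_pos: [0.5222, -0.0373, 0.1941]
eef_rot: [0.712, 0.702, -0.001, -0.0]
force: [-4.2, -4.8, 7.4]
gripper_width: 0.155
finger_force: 80.1
t 10.3 eef [ 0.5222 -0.0373  0.1941] yang -0.8 F [-4.24 -4.84  7.42] w 0.15450843008057036 q7 -0.29016403315851336
shift cm [0. 0. 0.] turn None
[-1.00333925  0.46236266 -0.1065828 ]
```

```bash
python3 -m jog '{"claw":[0,0,0,0],"linear":[[0,0,0],[0,0,0],[0,0,0],[0,0,0]],"turn":[2,4,4,4]}'
python3 - <<'E'
from h import *
s=ctrl.sense();rel(s['eef_pos']);print(s['moment'],s['effort'])
c=shot('wrist','w3')
E
```

```text
time: 10.7
eef_pos: [0.5222, -0.0374, 0.1941]
eef_rot: [0.736, 0.677, -0.001, -0.0]
force: [-3.2, -4.9, 6.9]
gripper_width: 0.152
finger_force: 80.2
t 10.7 eef [ 0.5222 -0.0374  0.1941] yang -4.8 F [-3.22 -4.93  6.93] w 0.15236971945557246 q7 -0.3462918925827359
shift cm [0. 0. 0.] turn None
[-0.99430704  0.52350657 -0.08117555] [ -2.88615994 -52.48578429  -4.78313014 -19.56120372  -0.67413395
  -1.26099978   0.06430283]
```

View pics/w3.png

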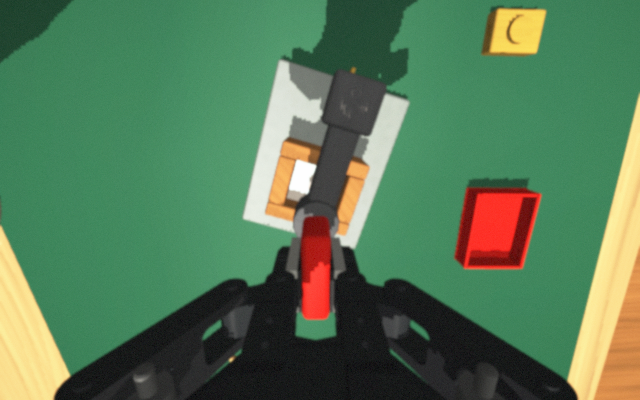

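The bar at (316,265) is aligned with the fingers and has turned with them. The stand's y axis is about 16° off the picture's vertical, so the knob is near 1.28 rad. I'll feel for the stop in small steps.

```bash
for i in 1 2 3; do python3 -m jog '{"claw":[0,0,0],"linear":[[0,0,0],[0,0,0],[0,0,0]],"turn":[1.5,1.5,1.5]}' | grep -E "pos|^force"
python3 -c "
from h import *
s=ctrl.sense();rel(s['eef_pos']);print(s['moment'],s['effort'][6])" | grep -v shift; done
```

```text
eef_pos: [0.5222, -0.0372, 0.1941]
force: [-4.0, -4.3, 8.1]
t 11.05 eef [ 0.5222 -0.0372  0.1941] yang -6.2 F [-4.05 -4.32  8.06] w 0.15570130908480778 q7 -0.3665359567514922
[-1.11345663  0.57247465  0.4858586 ] -0.5303759314119816
eef_pos: [0.5221, -0.0373, 0.1941]
force: [-3.5, -5.7, 8.4]
t 11.35 eef [ 0.5221 -0.0373  0.1941] yang -7.6 F [-3.47 -5.69  8.44] w 0.1508236262433401 q7 -0.3863160710835327
[-1.14996655  0.60913497  1.41506338] -1.483355350792408
eef_pos: [0.5222, -0.0372, 0.1942]
force: [-3.4, -5.9, 8.7]
t 11.65 eef [ 0.5222 -0.0372  0.1942] yang -9.0 F [-3.4  -5.93  8.74] w 0.15363374000938743 q7 -0.4064565179903344
[-1.32401833  0.65106161  2.13814986] -2.1465741097927094
```

The moment jumps to over 2 N m, so the knob is at its stop. I'll ease the twist off slightly, open, and look before moving away.

```bash
python3 -m jog '{"claw":[0,0,0.2,0.3,0.45,0.6,0.8,1,1,1],"linear":[[0,0,0],[0,0,0],[0,0,0],[0,0,0],[0,0,0],[0,0,0],[0,0,0],[0,0,0],[0,0,0],[0,0,0]],"turn":[-1.5,-2.2,-2.2,-2.2,-2.2,-2.2,-2.2,-2.2,-2.2,-2.2]}'
python3 - <<'E'
from h import *
s=ctrl.sense();rel(s['eef_pos']);print(s['moment'])
c=shot('wrist','w4')
E
```

```text
time: 12.65
eef_pos: [0.5228, -0.037, 0.194]
eef_rot: [0.75, 0.662, 0.0, -0.0]
force: [-0.2, 0.5, 0.5]
gripper_width: 0.998
finger_force: 0.0
t 12.65 eef [ 0.5228 -0.037   0.194 ] yang -7.1 F [-0.19  0.48  0.52] w 0.9980769681018214 q7 -0.3783981211556412
shift cm [0. 0. 0.] turn None
[-0.02330096 -0.02952359 -0.00886341]
```

View pics/w4.png

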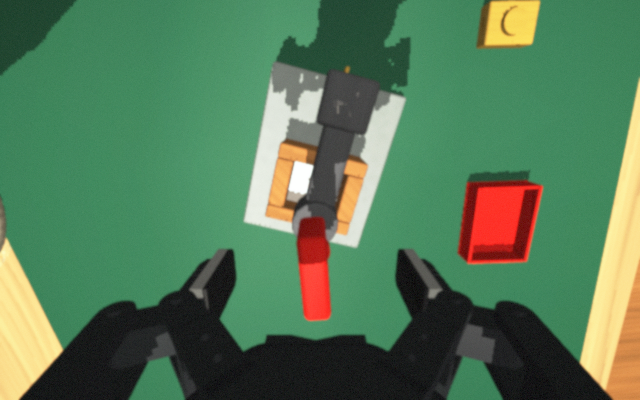

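The bar at (313,265) stands free between the open fingers and is as low as before, so the probe is locked. I'll retreat straight up and check its height with the cameras.

```bash
python3 -m jog '{"claw":[1,1,1,1,1,1,1,1],"linear":[[0,0,-1.5],[0,0,-4],[0,0,-7],[0,0,-10],[0,0,-13],[0,0,-15],[0,0,-15],[0,0,-15]],"turn":[0,0,0,0,0,0,0,0]}'
python3 - <<'E'
from h import *
c=shot('wrist','w5')
f=c['frame'].astype(int); m=((f[...,2]>110)&(f[...,1]<60)&(f[...,0]<60))
v,u=np.nonzero(m); P=np.array([pt(c,x,y) for x,y in zip(u,v)])
k=np.hypot(P[:,0]-.522,P[:,1]+.037)<.04; P=P[k]
print('top z',np.percentile(P[:,2],[5,50,80,95,99]))
t=P[P[:,2]>np.percentile(P[:,2],95)-.006];print(cv2.minAreaRect(t[:,:2].astype(np.float32)*1000))
b=shot('side','side2')
f=b['frame'].astype(int); m=((f[...,2]>140)&(f[...,1]<60)&(f[...,0]<60)); v,u=np.nonzero(m); P=np.array([pt(b,x,y) for x,y in zip(u,v)]);P=P[np.hypot(P[:,0]-.522,P[:,1]+.037)<.04]
print('side',len(P),np.percentile(P[:,2],[5,50,95]) if len(P) else 0)
x0,y0=270,150
cv2.imwrite('pics/c3.png',np.hstack([cv2.resize(b['frame'][150:290,230:360],(520,560)),cv2.resize(c['frame'][100:260,260:330],(245,560))]))
E
```

```text
time: 13.5
eef_pos: [0.5227, -0.0371, 0.344]
eef_rot: [0.75, 0.662, 0.0, 0.0]
force: [-0.0, 0.5, -1.3]
gripper_width: 1.0
finger_force: 0.0
top z [0.20975272 0.22524817 0.22615839 0.22683687 0.22706831]
((523.2335815429688, -34.76356887817383), (42.35857391357422, 12.83960247039795), 83.0560302734375)
side 165 [0.19466068 0.22160657 0.22531757]
```

View pics/c3.png

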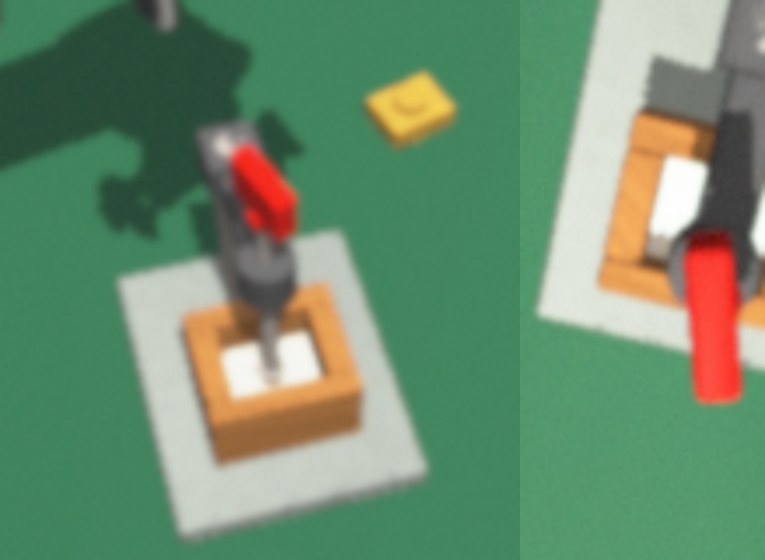

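The left panel shows the foot on the white bottom at (270,378). The bar's top is about 38 mm lower than at the start, at an angle of about −97°, which is roughly 1.3 rad on the knob. The probe holds, so I'm handing in.

```bash
python3 -c "
from station import ctrl
print(ctrl.close_job())"
```

```text
the job is handed in; nothing more can be done
None
```

The job is handed in: the probe is locked about 38 mm down with its foot on the cavity bottom and its spring about halfway in, the knob is at its clockwise stop, the gripper is clear, and I did not touch the loose items.

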